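# Hold a stone cast in the corner of the pin drill

### The arm

A 6-joint arm with a two-finger parallel gripper is mounted at the origin on a cart in front of the work surface, level with it; the furniture and walls round the work are solid. World frame = base frame: x ahead of the robot, y to its left, z up, the work surface at z = 0. Lengths are in m, angles in rad, forces in N, time in s.
With the tool pointing down it reaches from about 0.35 to 0.975 m from the base axis. Payload 4.9 kg.
Tool frame: the origin (TCP) lies on the mounting face of the last link; the fingertips stand 173 mm ahead of it and the grasp point (between the pads) lies 155 mm ahead of it (tcp_to_grasp is the distance from the TCP to the grasp point, in m); z points along the fingers, y is the line along which they close (so a half turn about z gives the same grasp; the last joint's range is limited). The gripper opens to 85 mm and grips with 20 to 120 N. Pads are 22 mm wide; open, the fingers measure 114 mm over their backs; the gripper's body (76 mm by 85 mm) begins 54 mm behind the grasp point. The pads swing forward as they close: fully open they stand 13 mm farther back than shut.
Start: joints at [1.121, 0.053, 1.613, -0, 1.476, -0.119], TCP at [0.203, 0.591, 0.405] pointing down, gripper open.
Joint ranges: [-3.01, 3.01], [-1.01, 2.22], [0.06, 2.58], [-1.02, 4.17], [0.09, 2.62], [-3.14, 3.14]. Speed limits (rad/s): [2.57, 2.57, 3.14, 3.14, 3.14, 3.14].

### API

Orientations are given as a rotation vector (axis times angle).
In Python, from station import get_obs, get_image, calibration, finish_job, tcp_to_grasp gives the robot as it stands. The module is installed in compiled form; this text tells all that it offers.
- The arm moves only by the tool arm_command, never from a script. Its argument "plan" is a list that holds one entry, the list of rows, each a list of 6 numbers: the shift along the tool's x, y, z in cm, then the turn, a rotation vector about the tool's x, y, z in rad. A call has 1 to 12 rows; each row is the pose to reach, as a shift and turn from the pose commanded when the call began, along the tool's axes at that moment; what a row does not reach only later rows make up. A row lasts 1/12 s, in which the tool goes at most 41.7 mm and 7.16 degrees, less where a joint would pass 70% of its speed; a pose out of reach is approached as far as the arm can. A call with a gripper value outside its range is refused whole. "gripper" is the closure, from -1 (fully open) to 1 (shut), set as the call begins (left out, the last holds). The fingers move at their own pace and stop on an object; "force" is the grip in N (left out, the last holds). Time passes only in rows, so rows that repeat a pose let the fingers close. It gives the time, the measured TCP pose, the force, the opening and the grip force at its end, in the units of the state.
- get_obs(): the state, without advancing time (a new reading comes with each control period).
- get_image(name): name is "side" or "top"; returns (picture, depth): 384x512x3 uint8, blue, green, red; 384x512 float32, m along the optical axis (not along the pixel's ray), 0 where there is no reading.
- calibration(name): a dict with "fx", "fy", "cx", "cy" (pixels), "dist" ([k1, k2, p1, p2, k3] as OpenCV has them; the pictures are not rectified), "pose" (4x4, takes a point from camera to world coordinates). Camera axes: x right, y up, looking along -z (the intrinsics and any distortion apply to the point x, -y, -z); pixel columns grow to the right and rows downward; lengths in m; the calibration is good to about 2 mm. A picture is of the moment at which its call begins. calibration takes no time and is no camera call.
- finish_job(): hands the job in; it is judged then, once.
The state is a dict: "t": time; "q": joint angles; "dq": joint speeds; "effort": joint torques, N m; "tool_pos": TCP position; "tool_rot": TCP orientation; "contact_force": force on the tool from outside, world axes, zero at the start; "wrist_torque": the same for the moment, N m; "opening": finger opening in m; "grip_force": force on a finger pad.
Only numpy, scipy, OpenCV 4.12 (cv2) and the standard library are available. Lean on these libraries where they do the work, as an engineer would, in place of code of your own. Each camera call takes 0.05 s, during which the arm holds its last target. There are 200 camera calls.

### The job

Get the cast ready for its dowel pin to be drilled: pick it up off the bench, set it on the table of the pin drilling unit with its bare end towards the foot, and slide it in under the sprung hold-down foot until it sits flat and square in the corner, touching the end fence and the side fence at once. Finish while holding it there, still pressed firmly against both fences, so that the drill can come up; do not force it, and leave the pink jar, the clear dish and the putty block where they are.

Things in the scene. Friction and masses are not known exactly. Their poses are not given: they have to be found in the camera images.
- cast: the workpiece, 0.2 kg: ochre stone plinth, 84 mm long (x), 46 wide (y), 20 high; a small ivory tooth arch (34 x 43 mm, 15 high) is fixed on its rear half, centred at x = -19 mm. Origin: centre of the underside. The front 44 mm (+x), the toe, is bare and flat and goes in first. Grip it across the 46 mm width beside the arch (x about -19 mm), to leave the toe free
- cast_corner (a point): the bottom corner of the plinth at its toe end, left side (x = +42 mm, y = +23 mm, z = 0 in the cast); it belongs at nest_corner
- pin_drill: pin drilling unit, fixed, 176 x 140 mm: white housing, aluminium table 70 mm above the bench. Origin: on the bench, under its middle. x points from its front panel to the end fence, y to the side fence. The table runs 134 mm forward of the end fence. A column behind that fence carries an arm, underside 42 mm above the table; the black knob on the hold-down foot reaches 63 mm
- nest_corner (a point): inside corner of the two fences at table height (x = +45 mm, y = +30 mm, z = 70 mm in the unit). The end-fence face looks to the unit's -x, the side-fence face to its -y. Friction of stone on table and fences is about 0.6: pushed hard against one of them, the cast drags and may stop short of the other; ease off to slide it
- end_fence: steel fence across the far end, 14 mm high, 10 mm thick; its face runs 68 mm to the right from nest_corner. Origin: on the table, 45 mm forward of the face (towards the front panel)
- side_fence: short steel fence on the left, 14 mm high; its face runs only 37 mm from nest_corner to the front, so that fingers on the rear half of the cast pass behind it; thumbscrew on its outer side. Origin: on the table, 45 mm forward of nest_corner and 30 mm to the right of the face
- foot_toe (a point): turned-up front tip of the foot at rest (fixed to the unit), 22 mm above the table, 37 mm forward of the end fence, 23 mm from the side fence. Behind it a sole, 14 mm wide, 23 to 5 mm from the end fence, hangs 17 mm above the table. The tip slopes at 20 degrees: the 20 mm plinth, slid in from the front, lifts the foot by itself
- hold_down (a joint): height of the sprung hold-down foot above its rest, m: 0 at rest, 0.003 when it rides on the plinth; its spring and weight press it down with about 2 N (sliding the plinth under it takes about 3 to 6 N if the cast is not also pressed down). Travel 0.010
- jar_pink: small white jar with a pink lid, 40 mm across, 36 mm high; bystander. Origin: centre of its underside
- dish: shallow clear dish, 60 mm across, 24 mm high; bystander. Origin: centre of its underside
- putty: yellow putty block, 22 x 34 x 20 mm; bystander. Origin: centre of its underside

How it is judged:
By the outcome, as a careful person would: the job done as asked, in the order asked, and still so for the second after the job is handed in, while the arm keeps its last pose, push and grip.
It also fails if it takes over 54 s, if anything falls off the work surface, if the arm or the gripper's body presses on something with over 40 N, if the wrist force passes 120 N, or if a joint passes its speed limit or range.

## Working session

There is one attempt and no reset: what is moved stays moved. The work goes in short steps, Python scripts to look and compute and a tool call to move; the robot and the scene stay as the last step left them, time stands still between calls to the robot, and variables do not carry over. Pictures are saved under pics/ and viewed, at most 10 in all, crops included, and the job is handed in when it is done.

Besides the shell and the picture viewer there is one more tool, called after ">>>" by a JSON object that holds its "api" and its "payload". arm_command: Moves the arm, as the interface text tells. Its arguments: {"type":"object","properties":{"plan":{"type":"array"},"gripper":{"type":"number"},"force":{"type":"number"}},"required":["plan"]}

```bash
mkdir -p pics
python3 - <<'E'
from station import *
import cv2,numpy as np
print(get_obs(), tcp_to_grasp)
for n in("top","side"):
    im,d=get_image(n); cv2.imwrite(f"pics/{n}0.png",im); np.save(f"pics/{n}0.npy",d)
    c=calibration(n); print(n,c)
E
```

```text
{'t': 0.0, 'q': array([ 1.12099589e+00,  5.33775204e-02,  1.61429208e+00, -8.73101691e-06,
        1.47601539e+00, -1.18993814e-01]), 'dq': array([-0.00027363, -0.0003522 ,  0.00080862, -0.0014164 ,  0.00029185,
        0.00042882]), 'effort': array([ 2.21002258e-03, -3.93668354e+01, -3.70181465e+01, -3.21413415e-05,
        6.87009029e-03,  2.86960915e-05]), 'tool_pos': array([0.20288388, 0.59087228, 0.40345099]), 'tool_rot': array([-0.51716686, -3.09814412,  0.00315787]), 'contact_force': array([-0.16686142,  0.99090221, -0.59976476]), 'wrist_torque': array([ 0.00870922, -0.01704176, -0.04958082]), 'grip_force': 0.0, 'opening': 0.08572112635924392} 0.1547
top {'fx': 372.28897197103464, 'fy': 372.28897197103464, 'cx': 250.0544074593957, 'cy': 189.44711616997134, 'dist': array([0.03005594, 0.        , 0.        , 0.        , 0.        ]), 'pose': array([[ 0.00726868,  0.99590658, -0.09009578,  0.44798997],
       [-0.99996588,  0.00759278,  0.00325509, -0.17268314],
       [ 0.00392584,  0.09006905,  0.99592779,  0.93250257],
       [ 0.        ,  0.        ,  0.        ,  1.        ]])}
side {'fx': 483.2720113930868, 'fy': 483.2720113930868, 'cx': 265.0380003169532, 'cy': 195.45346007918198, 'dist': array([0.06918743, 0.        , 0.        , 0.        , 0.        ]), 'pose': array([[ 0.91136483,  0.19543088, -0.36224428,  0.15697153],
       [-0.41159798,  0.43033472, -0.80336737, -1.02982858],
       [-0.0011165 ,  0.88125978,  0.47263089,  0.59357829],
       [ 0.        ,  0.        ,  0.        ,  1.        ]])}
```

View pics/top0.png

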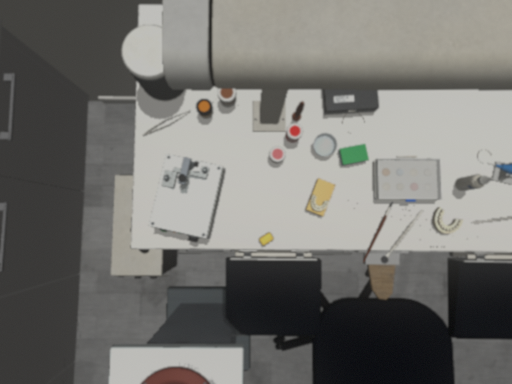

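View pics/side0.png

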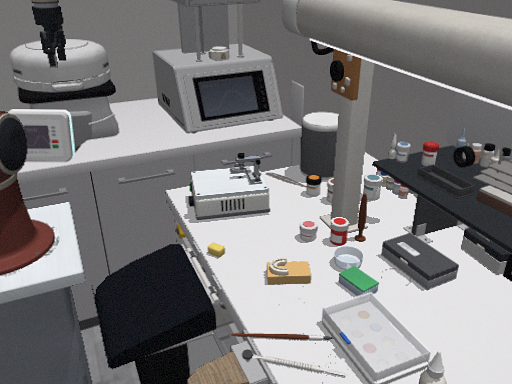

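```bash
cat > h.py <<'E'
from station import *
import cv2,numpy as np
def world(n,d):
    c=calibration(n);K=np.array([[c['fx'],0,c['cx']],[0,c['fy'],c['cy']],[0,0,1]])
    v,u=np.mgrid[0:d.shape[0],0:d.shape[1]]
    p=cv2.undistortPoints(np.stack([u,v],-1).reshape(-1,1,2).astype(np.float64),K,c['dist']).reshape(*d.shape,2)
    P=np.stack([p[...,0]*d,-p[...,1]*d,-d],-1)
    return P@c['pose'][:3,:3].T+c['pose'][:3,3]
def ray(n,uv,z):
    "pixel(s) -> world at height z"
    c=calibration(n);K=np.array([[c['fx'],0,c['cx']],[0,c['fy'],c['cy']],[0,0,1]])
    p=cv2.undistortPoints(np.array(uv,float).reshape(-1,1,2),K,c['dist'])[:,0]
    r=np.c_[p[:,0],-p[:,1],-np.ones(len(p))]@c['pose'][:3,:3].T; o=c['pose'][:3,3]
    return o+r*((z-o[2])/r[:,2])[:,None]
E
python3 - <<'E'
from h import *
im=cv2.imread("pics/top0.png"); d=np.load("pics/top0.npy");W=world("top",d)
hsv=cv2.cvtColor(im,cv2.COLOR_BGR2HSV)
def rep(m,name,z):
    n,l,s,c=cv2.connectedComponentsWithStats(m.astype(np.uint8))
    i=1+np.argmax(s[1:,4]);m=l==i
    r=cv2.minAreaRect(np.argwhere(m)[:,::-1].astype(np.float32)); q=cv2.boxPoints(r)
    print(name,s[i],c[i],r,'z',np.median(W[m][:,2]));
    w=ray("top",q,z)[:,:2]; print(w.round(4),np.linalg.norm(w[1]-w[0]),np.linalg.norm(w[2]-w[1]),w.mean(0))
roi=np.zeros(d.shape,bool);roi[170:225,295:345]=1
z=W[...,2]
rep(roi&(z>.010)&(z<.06),"castheight",.02)
rep(roi&(hsv[...,1]>90)&(hsv[...,0]<30),"castcolor",.02)
roi[:]=0;roi[145:245,145:230]=1
rep(roi&(z>.06)&(z<.078),"table",.07)
rep(roi&(z>.045),"unit",.07)
a=cv2.resize(im[145:245,140:235],None,fx=6,fy=6,interpolation=2)
b=cv2.resize(im[175:222,298:342],None,fx=4.5,fy=6*1,interpolation=2)
cv2.imwrite("pics/c1.png",np.hstack([a,cv2.copyMakeBorder(b,0,600-b.shape[0],0,0,0)]) )
print(np.round(1000*z[150:215:3,155:225:4]).astype(int))
S=np.load("pics/side0.npy");V=world("side",S)
print("lamp",[V[r,c].round(3) for r,c in((20,300),(40,400),(60,480),(100,352),(200,352))], [W[r,c].round(3) for r,c in((40,190),(85,190),(40,350),(85,350),(85,450))])
E
```

```text
castheight [306 178  30  38 656] [320.39481707 196.82926829] ((320.3767395019531, 196.8287811279297), (19.31178855895996, 34.29305648803711), 20.556045532226562) z 0.02133823075711294
[[ 0.4823 -0.3113]
 [ 0.5617 -0.3415]
 [ 0.5452 -0.3858]
 [ 0.4661 -0.3554]] 0.08494999153409113 0.047282050455738085 [ 0.51381486 -0.34851653]
castcolor [313 180  21  25 324] [322.46604938 190.83333333] ((321.4309997558594, 192.67239379882812), (17.26966667175293, 23.583309173583984), 21.801406860351562) z 0.020840438123273797
[[ 0.5046 -0.3206]
 [ 0.5589 -0.3426]
 [ 0.5433 -0.3818]
 [ 0.4892 -0.3597]] 0.058541846627688514 0.04226679407473637 [ 0.52399324 -0.35118655]
table [ 149  154   74   84 3847] [185.98830257 199.07824279] ((185.7922821044922, 195.61294555664062), (60.986961364746094, 74.28020477294922), 12.380758285522461) z 0.07044888783928593
[[ 0.4414  0.0583]
 [ 0.6106  0.0266]
 [ 0.5809 -0.1131]
 [ 0.4124 -0.0789]] 0.17215786862431912 0.14282518372120073 [ 0.51131198 -0.02677333]
unit [ 149  154   75   88 4632] [186.46049223 196.60125216] ((186.0887908935547, 198.41798400878906), (61.5763778
[... 1500 characters left out ...]
1  70  68  71  72  68  71  68  70  71  70  70  71  65   1   2]
 [ 71  73  70  72  70  73  72  71  70  69  71  68  71  71  71  55  -1   0]
 [ 68  72 933  70  72  69  72  69  70  72  70  71  72  71  71  52   1  -3]
 [ 69  71  69  70  72  69  71  69  68  71  70  72  72  68  71  42   1   1]
 [ 70  67  70  73  69  68  72  72  70  72  69  70  73  69  69  28  -1   0]]
lamp [array([ 0.63 , -0.147,  0.446]), array([ 0.63 , -0.451,  0.458]), array([ 0.631, -0.598,  0.459]), array([ 0.702, -0.242,  0.304]), array([ 0.724, -0.244,  0.073])] [array([ 0.67 , -0.099,  0.493]), array([ 0.628, -0.094,  0.456]), array([ 0.672, -0.295,  0.494]), array([ 0.631, -0.305,  0.454]), array([ 0.63 , -0.435,  0.455])]
```

View pics/c1.png

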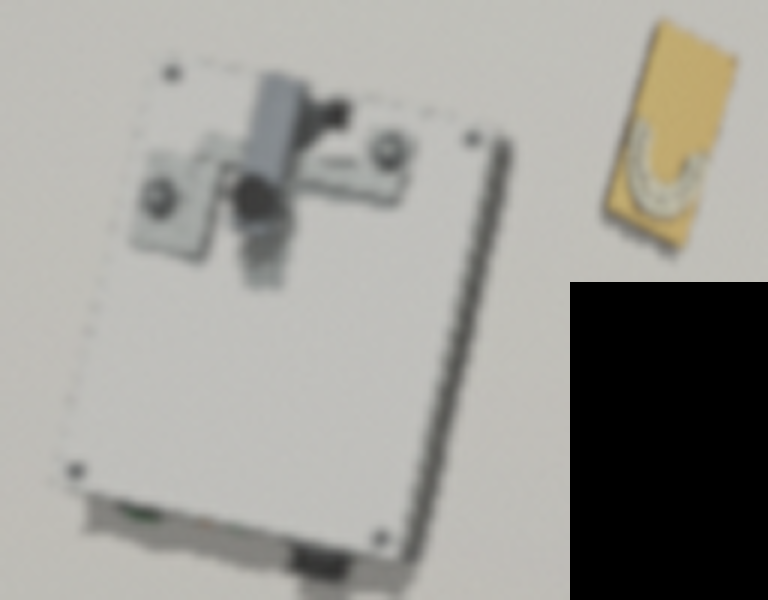

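Run:
```python
from h import *
px=lambda l:np.array(l,float)/6+[140,145]-.42
s=ray("top",px([(172,73),(473,139),(380,538),(76,471)]),.0705)[:,:2]
ang=lambda a,b:np.degrees(np.arctan2(*(b-a)[::-1]))
print("screws",s.round(4),s.mean(0),ang(s[3],s[0]),ang(s[2],s[1]),ang(s[1],s[0])-90,ang(s[2],s[3])-90)
# unit mask contours via depth
d=np.load("pics/top0.npy");W=world("top",d);z=W[...,2];m=np.zeros(d.shape,bool);m[145:245,145:232]=1
m&=(z>.064)
P=W[m]; 
best=None
for a in np.arange(-18,-6,.25):
    c,s_=np.cos(np.radians(a)),np.sin(np.radians(a))
    u=P[:,0]*c+P[:,1]*s_; v=-P[:,0]*s_+P[:,1]*c
    q=lambda t:np.percentile(t,[.7,99.3])
    U,V=q(u[P[:,2]<.078]),q(v[P[:,2]<.078]); A=np.diff(U)[0]*np.diff(V)[0]
    if best is None or A<best[0]: best=(A,a,U,V,np.array([[c,-s_],[s_,c]])@[U.mean(),V.mean()])
print(best)
f=ray("top",px([(300,188),(398,206),(212,190),(203,262)]),.084)[:,:2];print("fence edges",f.round(4))
for yaw in(-11.5,-12.5,-13):
  c,s_=np.cos(np.radians(yaw)),np.sin(np.radians(yaw));R=np.array([[c,-s_],[s_,c]])
  print(yaw,((f-s.mean(0))@R).round(4), ((s-s.mean(0))@R).round(4).tolist())
# side view: fence tops points cloud
S=np.load("pics/side0.npy");V=world("side",S)
lm=(V[...,0]>.45)&(V[...,0]<.9)&(V[...,2]>.3)&(V[...,2]<.6)&(V[...,1]<.1)&(V[...,1]>-.6)&(S>0)
print("lamp min x,z",np.percentile(V[lm],[1,5,50],axis=0).round(3))
```

```text
screws [[ 0.6013  0.0163]
 [ 0.5763 -0.1012]
 [ 0.4218 -0.068 ]
 [ 0.4466  0.0487]] [ 0.51150933 -0.02605118] -11.854147061000157 -12.1455701234069 -11.993098565047958 -11.99601007510664
(np.float64(0.023073651989805866), np.float64(-11.0), array([0.42199175, 0.59135787]), array([0.00335203, 0.13958738]), array([ 0.51100283, -0.02652151]))
fence edges [[ 5.548e-01 -3.660e-02]
 [ 5.482e-01 -7.410e-02]
 [ 5.538e-01 -3.100e-03]
 [ 5.262e-01 -4.000e-04]]
-11.5 [[ 0.0446 -0.0017]
 [ 0.0456 -0.0398]
 [ 0.0369  0.0309]
 [ 0.0092  0.0281]] [[0.0795, 0.0594], [0.0785, -0.0608], [-0.0795, -0.059], [-0.0785, 0.0604]]
-12.5 [[ 0.0446 -0.0009]
 [ 0.0462 -0.039 ]
 [ 0.0363  0.0316]
 [ 0.0088  0.0283]] [[0.0785, 0.0608], [0.0795, -0.0594], [-0.0785, -0.0604], [-0.0795, 0.059]]
-13 [[ 0.0446 -0.0005]
 [ 0.0466 -0.0386]
 [ 0.036   0.0319]
 [ 0.0085  0.0283]] [[0.0779, 0.0614], [0.08, -0.0587], [-0.0779, -0.061], [-0.08, 0.0583]]
lamp min x,z [[ 0.629 -0.597  0.313]
 [ 0.63  -0.585  0.344]
 [ 0.636 -0.417  0.456]]
```

```bash
cat >> h.py <<'E'
from scipy.spatial.transform import Rotation as Rt
U0=np.array([.5115,-.0261]);UY=-12.0
def u2w(x,y,yaw=UY):
    a=np.radians(yaw);return U0+np.array([[np.cos(a),-np.sin(a)],[np.sin(a),np.cos(a)]])@[x,y]
def target(yaw):  # tool down, tool y along yaw+90 (tool x along yaw+180)
    a=np.radians(yaw);return Rt.from_matrix(np.array([[-np.cos(a),-np.sin(a),0],[-np.sin(a),np.cos(a),0],[0,0,-1]]))
def move(pos,yaw,p0=None,r0=None):
    o=get_obs();p0=o['tool_pos'] if p0 is None else np.array(p0);R0=Rt.from_rotvec(o['tool_rot']) if r0 is None else r0
    s=R0.inv().apply(np.array(pos)-p0)*100;r=(R0.inv()*target(yaw)).as_rotvec()
    return np.r_[s,r].round(3).tolist()
E
python3 - <<'E'
from h import *
print(move([.42,.15,.405],-20.8));print(move([.496,-.342,.36],-20.8)); print(move([.46,-.1,.405],-20.8))
k=ray("top",np.array([(258,198),(280,90)])/6+[140,145]-.42,.133)[:,:2]
a=np.radians(-12);print("knob unit",(k-U0)@np.array([[np.cos(a),-np.sin(a)],[np.sin(a),np.cos(a)]]))
E
```

```text
[-34.854, -34.648, -0.088, -0.002, -0.0, 0.032]
[-58.023, -78.704, 4.487, -0.002, -0.0, 0.032]
[-46.757, -56.994, -0.05, -0.002, -0.0, 0.032]
knob unit [[0.03339412 0.00367482]
 [0.07335019 0.00498393]]
```

>>> {"api": "arm_command", "payload": {"plan": [[[-34.8,-34.6,0,0,0,0.032],[-34.8,-34.6,0,0,0,0.032],[-34.8,-34.6,0,0,0,0.032],[-34.8,-34.6,0,0,0,0.032],[-34.8,-34.6,0,0,0,0.032],[-34.8,-34.6,0,0,0,0.032],[-34.8,-34.6,0,0,0,0.032],[-34.8,-34.6,0,0,0,0.032],[-34.8,-34.6,0,0,0,0.032],[-46.8,-57,0,0,0,0.032],[-46.8,-57,0,0,0,0.032],[-46.8,-57,0,0,0,0.032]]], "gripper": -1}}

```text
t: 1.1
tool_pos: [0.3998, 0.1317, 0.4044]
tool_rot: [-0.566, -3.09, -0.0]
contact_force: [1.2, -0.5, 0.6]
opening: 0.0856
grip_force: 0.0
```

Run:
```python
from h import *
print(get_obs()['q'],move([.496,-.342,.30],-20.8))
```

```text
[ 1.41127986e-01 -4.71288417e-01  2.06140064e+00  3.49795300e-05
  1.55150593e+00 -1.06724183e+00] [-25.794, -40.886, 10.434, 0.0, -0.0, 0.001]
```

>>> {"api": "arm_command", "payload": {"plan": [[[-25.8,-40.9,4,0,0,0],[-25.8,-40.9,4,0,0,0],[-25.8,-40.9,4,0,0,0],[-25.8,-40.9,4,0,0,0],[-25.8,-40.9,4,0,0,0],[-25.8,-40.9,4,0,0,0],[-25.8,-40.9,4,0,0,0],[-25.8,-40.9,4,0,0,0],[-25.8,-40.9,4,0,0,0],[-25.8,-40.9,4,0,0,0],[-25.8,-40.9,4,0,0,0],[-25.8,-40.9,8,0,0,0]]]}}

```text
t: 2.1
tool_pos: [0.4968, -0.3412, 0.3382]
tool_rot: [0.569, 3.078, -0.012]
contact_force: [1.0, -1.4, 2.1]
opening: 0.0857
grip_force: 0.0
```

>>> {"api": "arm_command", "payload": {"plan": [[[0,0,0,0,0,0],[0,0,0,0,0,0],[0,0,0,0,0,0]]]}}

```text
t: 2.35
tool_pos: [0.495, -0.3356, 0.3313]
tool_rot: [-0.567, -3.089, -0.001]
contact_force: [-0.1, 0.1, 0.9]
opening: 0.0854
grip_force: 0.0
```

Run:
```python
from h import *
print(get_obs()['tool_pos'],move([.496,-.342,.174],-20.8))
im,d=get_image("top");cv2.imwrite("pics/t1.png",cv2.resize(im[140:240,270:370],None,fx=4,fy=4,interpolation=2))
im,d=get_image("side");cv2.imwrite("pics/s1.png",cv2.resize(im[180:310,210:370],None,fx=3,fy=3,interpolation=2))
a=cv2.imread("pics/t1.png");b=cv2.imread("pics/s1.png");cv2.imwrite("pics/c2.png",cv2.resize(np.hstack([a[:390],b]),None,fx=.88,fy=.88))
```

```text
[ 0.4950111  -0.33555512  0.33133946] [-0.34, -0.579, 15.733, 0.001, -0.001, 0.0]
```

View pics/c2.png

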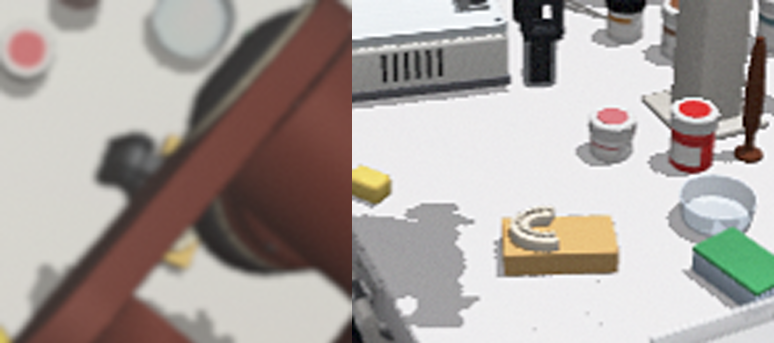

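>>> {"api": "arm_command", "payload": {"plan": [[[-0.34,-0.58,4,0,0,0],[-0.34,-0.58,7.5,0,0,0],[-0.34,-0.58,10.5,0,0,0],[-0.34,-0.58,12.5,0,0,0],[-0.34,-0.58,14,0,0,0],[-0.34,-0.58,15,0,0,0],[-0.34,-0.58,15.7,0,0,0],[-0.34,-0.58,15.7,0,0,0],[-0.34,-0.58,15.7,0,0,0]]]}}

```text
t: 3.2
tool_pos: [0.4968, -0.3425, 0.176]
tool_rot: [0.566, 3.089, -0.002]
contact_force: [-0.8, 0.4, 0.4]
opening: 0.0853
grip_force: 0.0
```

Run:
```python
from h import *
print(move([.496,-.342,.174],-20.8))
```

```text
[0.095, 0.022, 0.203, -0.001, 0.002, 0.001]
```

>>> {"api": "arm_command", "payload": {"plan": [[[0,0,0.1,0,0,0],[0,0,0.1,0,0,0],[0,0,0.1,0,0,0],[0,0,0.1,0,0,0],[0,0,0.1,0,0,0],[0,0,0.1,0,0,0],[0,0,0.1,0,0,0],[0,0,0.1,0,0,0],[0,0,0.1,0,0,0],[0,0,0.1,0,0,0],[0,0,0.1,0,0,0],[0,0,0.1,0,0,0]]], "gripper": 1, "force": 50}}

```text
t: 4.2
tool_pos: [0.4968, -0.3429, 0.175]
tool_rot: [0.567, 3.088, -0.001]
contact_force: [-0.5, 1.1, 6.8]
opening: 0.0447
grip_force: 54.4
```

Run:
```python
from h import *
o=get_obs();print(o['t'],o['tool_pos'],o['contact_force'],o['wrist_torque'],o['opening'],o['grip_force'])
im,d=get_image("side");cv2.imwrite("pics/s2.png",cv2.resize(im[200:310,210:370],None,fx=4,fy=4,interpolation=2))
```

```text
4.2 [ 0.49675443 -0.34294321  0.1749636 ] [-0.45122479  1.10968099  6.79978676] [0.26410381 0.03371412 0.04239679] 0.044653558219645235 54.3870609998703
```

View pics/s2.png

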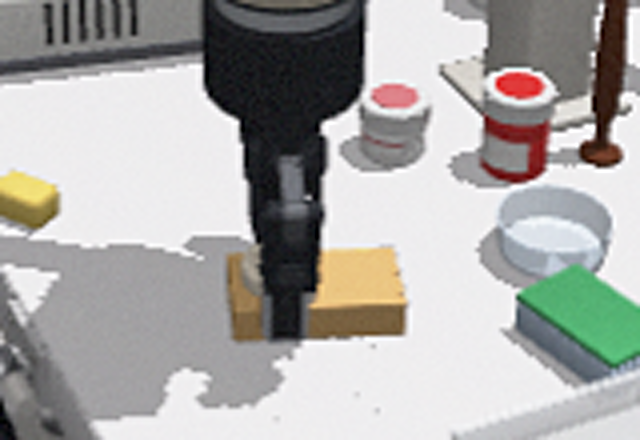

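>>> {"api": "arm_command", "payload": {"plan": [[[0,0,-1,0,0,0],[0,0,-3,0,0,0],[0,0,-6,0,0,0],[0,0,-9.5,0,0,0],[0,0,-13,0,0,0],[0,0,-16,0,0,0],[0,0,-16,0,0,0],[0,0,-16,0,0,0]]]}}

```text
t: 4.92
tool_pos: [0.4965, -0.3428, 0.3361]
tool_rot: [0.566, 3.087, -0.004]
contact_force: [-1.1, 0.5, -2.4]
opening: 0.045
grip_force: 53.7
```

Run:
```python
from h import *
o=get_obs();print(o['contact_force'],o['tool_pos'],o['opening'],move([*u2w(-.066,.003),.335],-12))
```

```text
[-1.12533065  0.50268668 -2.44411565] [ 0.49646302 -0.34278297  0.336053  ] 0.04502067003691053 [16.403, 29.428, -0.005, -0.002, 0.004, -0.153]
```

>>> {"api": "arm_command", "payload": {"plan": [[[1.5,2.5,0,0,0,0],[3.3,6,0,0,0,0],[5.2,9.5,0,0,0,-0.03],[7.2,13,0,0,0,-0.06],[9.3,16.5,0,0,0,-0.09],[11.2,20,0,0,0,-0.12],[13,23.4,0,0,0,-0.153],[14.7,26.5,0,0,0,-0.153],[15.8,28.5,0,0,0,-0.153],[16.4,29.4,0,0,0,-0.153],[16.4,29.4,0,0,0,-0.153],[16.4,29.4,0,0,0,-0.153]]]}}

```text
t: 5.92
tool_pos: [0.4468, -0.0095, 0.3321]
tool_rot: [-0.327, -3.122, 0.001]
contact_force: [0.1, -0.3, -2.2]
opening: 0.045
grip_force: 53.6
```

Run:
```python
from h import *
o=get_obs();print(o['contact_force'],o['tool_pos'],o['opening'],move([*u2w(-.066,.003),.251],-12))
im,d=get_image("side");cv2.imwrite("pics/s3.png",cv2.resize(im[110:230,160:300],None,fx=5,fy=5,interpolation=2))
```

```text
[ 0.11899311 -0.34340507 -2.19707914] [ 0.44680524 -0.00945167  0.33205375] 0.04497921531390529 [-0.096, 0.024, 8.105, -0.001, -0.003, 0.001]
```

View pics/s3.png

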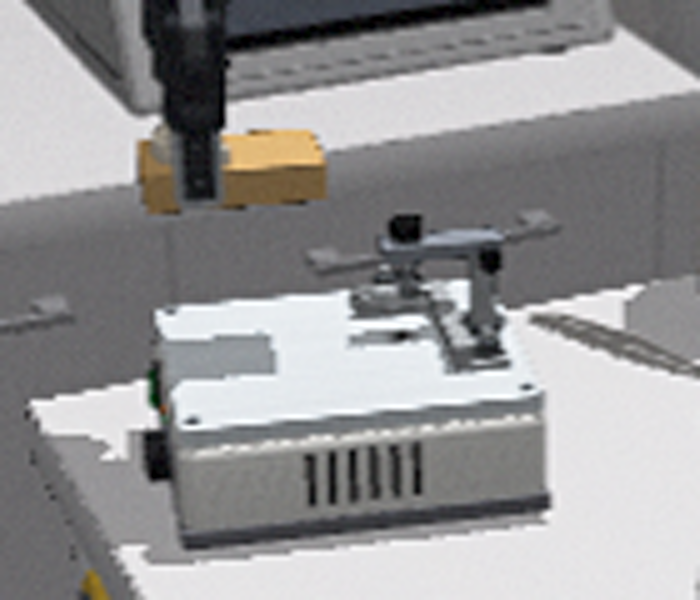

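>>> {"api": "arm_command", "payload": {"plan": [[[0,0,2.5,0,0,0],[0,0,5,0,0,0],[0,0,6.8,0,0,0],[0,0,7.8,0,0,0],[0,0,8.1,0,0,0],[0,0,8.3,0,0,0],[0,0,8.3,0,0,0]]]}}

```text
t: 6.55
tool_pos: [0.4477, -0.01, 0.2513]
tool_rot: [0.33, 3.123, -0.0]
contact_force: [-0.1, 0.7, -2.0]
opening: 0.0448
grip_force: 53.5
```

>>> {"api": "arm_command", "payload": {"plan": [[[0,0,0.05,0,0,0],[0,0,0.1,0,0,0],[0,0,0.15,0,0,0],[0,0,0.15,0,0,0]]]}}

```text
t: 6.88
tool_pos: [0.4475, -0.0095, 0.2498]
tool_rot: [0.329, 3.123, -0.0]
contact_force: [0.9, 0.0, -2.6]
opening: 0.0449
grip_force: 53.5
```

>>> {"api": "arm_command", "payload": {"plan": [[[0,0,0.05,0,0,0],[0,0,0.1,0,0,0],[0,0,0.15,0,0,0],[0,0,0.15,0,0,0]]]}}

```text
t: 7.22
tool_pos: [0.4472, -0.0094, 0.2476]
tool_rot: [-0.329, -3.124, -0.0]
contact_force: [-0.4, 0.2, -2.3]
opening: 0.0445
grip_force: 53.5
```

>>> {"api": "arm_command", "payload": {"plan": [[[0,0,0.05,0,0,0],[0,0,0.1,0,0,0],[0,0,0.1,0,0,0]]]}}

```text
t: 7.47
tool_pos: [0.4472, -0.0095, 0.2466]
tool_rot: [-0.329, -3.124, -0.0]
contact_force: [-1.1, -0.3, -2.7]
opening: 0.0445
grip_force: 53.5
```

>>> {"api": "arm_command", "payload": {"plan": [[[0,0,0.05,0,0,0],[0,0,0.1,0,0,0],[0,0,0.1,0,0,0]]]}}

```text
t: 7.72
tool_pos: [0.4472, -0.0095, 0.2456]
tool_rot: [-0.329, -3.124, 0.0]
contact_force: [-0.4, 0.2, -2.1]
opening: 0.0451
grip_force: 53.5
```

>>> {"api": "arm_command", "payload": {"plan": [[[0,0,0.05,0,0,0],[0,0,0.1,0,0,0],[0,0,0.1,0,0,0]]]}}

```text
t: 7.97
tool_pos: [0.4473, -0.0095, 0.245]
tool_rot: [-0.329, -3.124, 0.0]
contact_force: [-0.7, -0.5, -0.0]
opening: 0.0449
grip_force: 53.8
```

>>> {"api": "arm_command", "payload": {"plan": [[[-0.3,0,0,0,0,0],[-0.7,0,0,0,0,0],[-1.1,0,0,0,0,0],[-1.5,0,0,0,0,0],[-1.8,0,0,0,0,0],[-2.1,0,0,0,0,0],[-2.4,0,0,0,0,0],[-2.5,0,0,0,0,0],[-2.5,0,0,0,0,0]]]}}

```text
t: 8.72
tool_pos: [0.4714, -0.0146, 0.245]
tool_rot: [-0.328, -3.12, -0.0]
contact_force: [-9.8, 1.8, 9.4]
opening: 0.0447
grip_force: 54.9
```

>>> {"api": "arm_command", "payload": {"plan": [[[-0.3,0,0,0,0,0],[-0.6,0,0,0,0,0],[-0.9,0,0,0,0,0],[-1.2,0,0,0,0,0],[-1.5,0,0,0,0,0],[-1.8,0,0,0,0,0],[-2,0,0,0,0,0],[-2,0,0,0,0,0]]]}}

```text
t: 9.38
tool_pos: [0.4912, -0.0187, 0.245]
tool_rot: [-0.328, -3.121, -0.001]
contact_force: [-8.8, 1.4, 7.6]
opening: 0.0449
grip_force: 54.8
```

```bash
cat >> h.py <<'E'
def st():
    o=get_obs();a=np.radians(UY);M=np.array([[np.cos(a),-np.sin(a)],[np.sin(a),np.cos(a)]])
    R=Rt.from_rotvec(o['tool_rot']).as_matrix()
    print("t",o['t'],"unit xy mm",((o['tool_pos'][:2]-U0)@M*1000).round(2),"z",o['tool_pos'][2].round(4),"F unit",(o['contact_force'][:2]@M).round(1),o['contact_force'][2].round(1),"T",(o['wrist_torque'][:2]@M).round(2),o['wrist_torque'][2].round(2),"yaw",np.degrees(np.arctan2(-R[1,0],-R[0,0])).round(2),"tilt",R[:2,2].round(4),"open",o['opening'].round(4))
E
python3 - <<'E'
from h import *
st()
E
```

```text
Traceback (most recent call last):
  File "h.py", line 28, in st
    print("t",o['t'],"unit xy mm",((o['tool_pos'][:2]-U0)@M*1000).round(2),"z",o['tool_pos'][2].round(4),"F unit",(o['contact_force'][:2]@M).round(1),o['contact_force'][2].round(1),"T",(o['wrist_torque'][:2]@M).round(2),o['wrist_torque'][2].round(2),"yaw",np.degrees(np.arctan2(-R[1,0],-R[0,0])).round(2),"tilt",R[:2,2].round(4),"open",o['opening'].round(4))
                                                                                                                                                                                                                                                                                                                                                ^^^^^^^^^^^^^^^^^^
AttributeError: 'float' object has no attribute 'round'
```

```bash
sed -i "s/o\['opening'\].round(4)/round(o['opening'],4)/" h.py
python3 - <<'E'
from h import *
st()
im,d=get_image("side");cv2.imwrite("pics/s4.png",cv2.resize(im[130:220,180:290],None,fx=6,fy=6,interpolation=2))
E
```

```text
t 9.3833 unit xy mm [-21.43   3.01] z 0.245 F unit [-8.9 -0.5] 7.6 T [0.01 1.21] 0.05 yaw -12.01 tilt [-0.0033  0.0007] open 0.0449
```

View pics/s4.png

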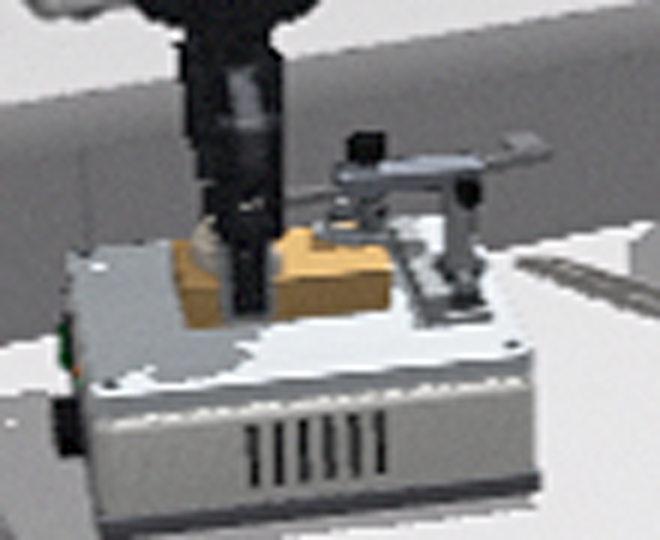

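>>> {"api": "arm_command", "payload": {"plan": [[[-0.1,0,-0.02,0,0,0],[-0.2,0,-0.03,0,0,0],[-0.3,0,-0.03,0,0,0],[-0.3,0,-0.03,0,0,0]]]}}

```text
t: 9.77
tool_pos: [0.4938, -0.0193, 0.245]
tool_rot: [-0.328, -3.121, -0.001]
contact_force: [-8.6, 2.2, 6.3]
opening: 0.0449
grip_force: 54.6
```

```bash
python3 -c "from h import *;st()"
```

```text
t 9.7667 unit xy mm [-18.7    2.98] z 0.245 F unit [-8.8  0.4] 6.3 T [0.02 1.23] 0.02 yaw -12.01 tilt [-0.0036  0.0008] open 0.0449
```

Now slide to the side fence first (about 4 mm in y) in small steps.

>>> {"api": "arm_command", "payload": {"plan": [[[0,0.1,0,0,0,0],[0,0.2,0,0,0,0],[0,0.3,0,0,0,0],[0,0.3,0,0,0,0]]]}}

```text
t: 10.1
tool_pos: [0.4949, -0.0171, 0.245]
tool_rot: [-0.329, -3.124, 0.004]
contact_force: [-4.3, -3.3, 1.9]
opening: 0.045
grip_force: 54.1
```

```bash
python3 -c "from h import *;st()"
```

```text
t 10.1 unit xy mm [-18.07   5.31] z 0.245 F unit [-3.5 -4.1] 1.9 T [-0.58  0.43] -0.14 yaw -12.02 tilt [-0.0005 -0.0024] open 0.045
```

>>> {"api": "arm_command", "payload": {"plan": [[[0,0.05,0,0,0,0],[0,0.1,0,0,0,0],[0,0.1,0,0,0,0]]]}}

```text
t: 10.35
tool_pos: [0.4953, -0.0163, 0.245]
tool_rot: [0.329, 3.124, -0.004]
contact_force: [-2.4, -3.5, 0.7]
opening: 0.045
grip_force: 53.9
```

```bash
python3 -c "from h import *;st()"
```

```text
t 10.35 unit xy mm [-17.91   6.18] z 0.245 F unit [-1.6 -3.9] 0.7 T [-0.75  0.24] -0.11 yaw -12.03 tilt [ 0.0003 -0.0028] open 0.045
```

>>> {"api": "arm_command", "payload": {"plan": [[[0,0.05,0,0,0,0],[0,0.1,0,0,0,0],[0,0.1,0,0,0,0]]]}}

```text
t: 10.6
tool_pos: [0.4956, -0.015, 0.245]
tool_rot: [0.329, 3.123, -0.002]
contact_force: [-0.2, -3.8, -1.5]
opening: 0.0446
grip_force: 53.7
```

```bash
python3 -c "from h import *;st()"
```

```text
t 10.6 unit xy mm [-17.87   7.52] z 0.245 F unit [ 0.6 -3.7] -1.5 T [-0.58 -0.06] -0.14 yaw -12.04 tilt [ 0.0012 -0.0013] open 0.0446
```

>>> {"api": "arm_command", "payload": {"plan": [[[0,0.05,0,0,0,0],[0,0.1,0,0,0,0],[0,0.1,0,0,0,0]]]}}

```text
t: 10.85
tool_pos: [0.4957, -0.0141, 0.245]
tool_rot: [0.33, 3.123, -0.003]
contact_force: [-0.6, -6.5, -0.7]
opening: 0.045
grip_force: 53.6
```

```bash
python3 -c "from h import *;st()"
```

```text
t 10.85 unit xy mm [-17.97   8.4 ] z 0.245 F unit [ 0.7 -6.5] -0.7 T [-1.03 -0.18] -0.39 yaw -12.05 tilt [ 0.0008 -0.0022] open 0.045
```

>>> {"api": "arm_command", "payload": {"plan": [[[-0.1,-0.03,0.03,0,0,0],[-0.2,-0.03,0.03,0,0,0],[-0.25,-0.03,0.03,0,0,0],[-0.25,-0.03,0.03,0,0,0]]]}}

```text
t: 11.18
tool_pos: [0.4969, -0.0145, 0.245]
tool_rot: [-0.329, -3.118, 0.001]
contact_force: [-12.4, -3.2, 9.6]
opening: 0.0445
grip_force: 55.0
```

```bash
python3 -c "from h import *;st()"
```

```text
t 11.1833 unit xy mm [-16.67   8.31] z 0.245 F unit [-11.5  -5.7] 9.6 T [-0.83  1.53] -0.28 yaw -12.04 tilt [-0.0066 -0.0002] open 0.0445
```

>>> {"api": "arm_command", "payload": {"plan": [[[-0.05,0,0,0,0,0],[-0.1,0,0,0,0,0],[-0.1,0,0,0,0,0]]]}}

```text
t: 11.43
tool_pos: [0.4974, -0.0146, 0.245]
tool_rot: [-0.328, -3.115, 0.001]
contact_force: [-15.6, -3.1, 13.2]
opening: 0.0447
grip_force: 55.3
```

```bash
python3 -c "from h import *;st()"
```

```text
t 11.4333 unit xy mm [-16.16   8.3 ] z 0.245 F unit [-14.6  -6.3] 13.2 T [-0.9   2.09] -0.24 yaw -12.03 tilt [-0.0092  0.0001] open 0.0447
```

>>> {"api": "arm_command", "payload": {"plan": [[[0.05,-0.04,-0.03,0,-0.004,0],[0.05,-0.04,-0.05,0,-0.008,0],[0.05,-0.04,-0.05,0,-0.01,0],[0.05,-0.04,-0.05,0,-0.01,0]]]}}

```text
t: 11.77
tool_pos: [0.4964, -0.0146, 0.245]
tool_rot: [-0.328, -3.123, 0.002]
contact_force: [-15.9, -1.8, 12.4]
opening: 0.0447
grip_force: 55.3
```

```bash
sed -i 's/^    print("t",o/    a2=R[:2,2]@M;print("grasp",((o["tool_pos"][:2]-U0)@M*1000+154.7*a2).round(2),"tiltU",a2.round(4));print("t",o/' h.py; python3 -c "
from h import *;st()
im,d=get_image('side');cv2.imwrite('pics/s5.png',cv2.resize(im[150:205,200:275],None,fx=10,fy=10,interpolation=2))"
```

```text
grasp [-17.31   7.96] tiltU [-0.0008 -0.0012]
t 11.7667 unit xy mm [-17.18   8.14] z 0.245 F unit [-15.2  -5. ] 12.4 T [-0.7   2.48] -0.27 yaw -12.01 tilt [-0.0011 -0.001 ] open 0.0447
```

View pics/s5.png

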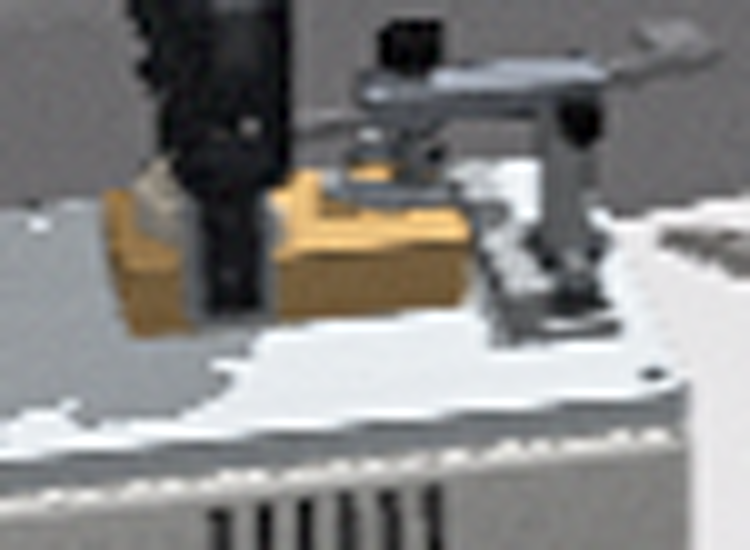

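>>> {"api": "arm_command", "payload": {"plan": [[[0,0,-0.03,0,0,0],[0,0,-0.06,0,0,0],[0,0,-0.06,0,0,0],[0,0,-0.06,0,0,0]]]}}

```text
t: 12.15
tool_pos: [0.4963, -0.0145, 0.245]
tool_rot: [-0.329, -3.124, 0.002]
contact_force: [-14.3, -1.9, 9.4]
opening: 0.045
grip_force: 54.8
```

```bash
python3 -c "
from h import *;st()"
```

```text
grasp [-17.35   7.98] tiltU [-0.0006 -0.0011]
t 12.15 unit xy mm [-17.25   8.14] z 0.245 F unit [-13.6  -4.8] 9.4 T [-0.61  2.14] -0.16 yaw -12.01 tilt [-0.0008 -0.0009] open 0.045
```

>>> {"api": "arm_command", "payload": {"plan": [[[0,0,-0.04,0,0,0],[0,0,-0.08,0,0,0],[0,0,-0.12,0,0,0],[0,0,-0.12,0,0,0],[0,0,-0.12,0,0,0]]]}}

```text
t: 12.57
tool_pos: [0.4965, -0.0147, 0.245]
tool_rot: [0.328, 3.122, -0.002]
contact_force: [-7.5, -2.8, -1.3]
opening: 0.0449
grip_force: 53.8
```

```bash
python3 -c "
from h import *;st()"
```

```text
grasp [-16.7    7.93] tiltU [ 0.0022 -0.001 ]
t 12.5667 unit xy mm [-17.04   8.08] z 0.245 F unit [-6.7 -4.3] -1.3 T [-0.64  0.98] -0.18 yaw -12.01 tilt [ 0.002  -0.0014] open 0.0449
```

>>> {"api": "arm_command", "payload": {"plan": [[[-0.05,-0.03,0,0,0,0],[-0.1,-0.03,-0.02,0,0,0],[-0.1,-0.03,-0.02,0,0,0]]]}}

```text
t: 12.82
tool_pos: [0.4977, -0.015, 0.2451]
tool_rot: [0.328, 3.121, -0.001]
contact_force: [-4.2, -1.9, -4.0]
opening: 0.0447
grip_force: 53.3
```

```bash
python3 -c "
from h import *;st()"
```

```text
grasp [-15.17   7.92] tiltU [ 0.0039 -0.0002]
t 12.8167 unit xy mm [-15.77   7.95] z 0.2451 F unit [-3.7 -2.7] -4.0 T [-0.52  0.71] -0.09 yaw -12.01 tilt [ 0.0038 -0.001 ] open 0.0447
```

>>> {"api": "arm_command", "payload": {"plan": [[[-0.05,0,0,0,0,0],[-0.1,0,-0.02,0,0,0],[-0.1,0,-0.02,0,0,0]]]}}

```text
t: 13.07
tool_pos: [0.4996, -0.0155, 0.2465]
tool_rot: [0.328, 3.117, -0.001]
contact_force: [-3.9, -1.4, -5.6]
opening: 0.0446
grip_force: 53.1
```

```bash
python3 -c "
from h import *;st()"
```

```text
grasp [-12.67   7.93] tiltU [ 0.0076 -0.0001]
t 13.0667 unit xy mm [-13.85   7.94] z 0.2465 F unit [-3.5 -2.2] -5.6 T [-0.47  0.76] -0.09 yaw -12.02 tilt [ 0.0074 -0.0016] open 0.0446
```

>>> {"api": "arm_command", "payload": {"plan": [[[0,0,0.05,0,0.004,0],[0,0,0.1,0,0.008,0],[0,0,0.14,0,0.008,0],[0,0,0.14,0,0.008,0],[0,0,0.14,0,0.008,0]]]}}

```text
t: 13.48
tool_pos: [0.5004, -0.0157, 0.2465]
tool_rot: [0.329, 3.121, -0.0]
contact_force: [-2.7, -2.1, -3.2]
opening: 0.0446
grip_force: 53.4
```

```bash
python3 -c "
from h import *;st()"
```

```text
grasp [-12.56   7.92] tiltU [0.003  0.0001]
t 13.4833 unit xy mm [-13.02   7.91] z 0.2465 F unit [-2.2 -2.6] -3.2 T [-0.48  0.45] -0.13 yaw -12.02 tilt [ 0.003  -0.0005] open 0.0446
```

>>> {"api": "arm_command", "payload": {"plan": [[[0,0,0.03,0,0.003,0],[0,0,0.06,0,0.003,0],[0,0,0.06,0,0.003,0],[0,0,0.06,0,0.003,0]]]}}

```text
t: 13.82
tool_pos: [0.5007, -0.0157, 0.2461]
tool_rot: [0.329, 3.123, 0.0]
contact_force: [0.1, -3.0, -3.0]
opening: 0.0447
grip_force: 53.5
```

```bash
python3 -c "
from h import *;st()"
```

```text
grasp [-12.57   7.94] tiltU [0.0013 0.0002]
t 13.8167 unit xy mm [-12.77   7.91] z 0.2461 F unit [ 0.8 -2.9] -3.0 T [-0.38 -0.03] -0.18 yaw -12.03 tilt [ 0.0013 -0.0001] open 0.0447
```

>>> {"api": "arm_command", "payload": {"plan": [[[0,0,0.03,0,0,0],[0,0,0.06,0,0,0],[0,0,0.06,0,0,0],[0,0,0.06,0,0,0]]]}}

```text
t: 14.15
tool_pos: [0.5006, -0.0157, 0.2453]
tool_rot: [0.329, 3.123, 0.0]
contact_force: [1.7, -2.7, -3.4]
opening: 0.0448
grip_force: 53.5
```

```bash
python3 -c "
from h import *;st()"
```

```text
grasp [-12.73   7.93] tiltU [0.0009 0.0001]
t 14.15 unit xy mm [-12.87   7.91] z 0.2453 F unit [ 2.2 -2.3] -3.4 T [-0.36 -0.33] -0.1 yaw -12.02 tilt [ 0.0009 -0.0001] open 0.0448
```

>>> {"api": "arm_command", "payload": {"plan": [[[0,0,0.03,0,0,0],[0,0,0.06,0,0,0],[0,0,0.06,0,0,0],[0,0,0.06,0,0,0]]]}}

```text
t: 14.48
tool_pos: [0.5005, -0.0157, 0.245]
tool_rot: [0.329, 3.124, 0.0]
contact_force: [2.5, -1.5, 0.3]
opening: 0.0451
grip_force: 53.8
```

```bash
python3 -c "
from h import *;st()
im,d=get_image('top');cv2.imwrite('pics/t6.png',np.vstack([cv2.resize(im[150:210,150:230],None,fx=8,fy=6,interpolation=2)]))
"
```

```text
grasp [-12.81   7.91] tiltU [0.0005 0.0001]
t 14.4833 unit xy mm [-12.89   7.9 ] z 0.245 F unit [ 2.8 -0.9] 0.3 T [-0.38 -0.32] -0.14 yaw -12.02 tilt [ 0.0005 -0.    ] open 0.0451
```

View pics/t6.png

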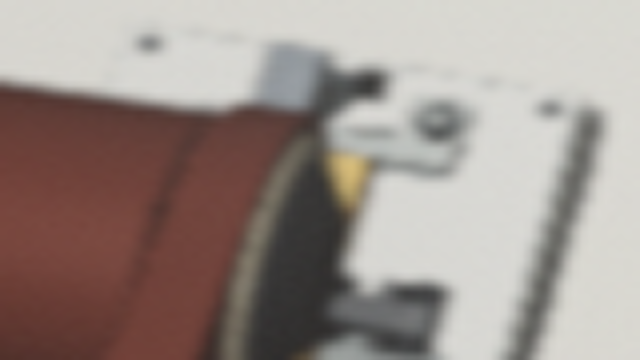

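>>> {"api": "arm_command", "payload": {"plan": [[[-0.04,0,0,0,0,0],[-0.08,0,0,0,0,0],[-0.12,0,0,0,-0.003,0],[-0.12,0,0,0,-0.003,0]]]}}

```text
t: 14.87
tool_pos: [0.5009, -0.0157, 0.2449]
tool_rot: [-0.329, -3.123, -0.0]
contact_force: [-6.4, -2.0, 9.2]
opening: 0.0447
grip_force: 54.9
```

```bash
python3 -c "
from h import *;st()"
```

```text
grasp [-12.77   7.94] tiltU [-0.0017 -0.0001]
t 14.8667 unit xy mm [-12.51   7.96] z 0.2449 F unit [-5.8 -3.3] 9.2 T [-0.43  0.92] -0.22 yaw -12.02 tilt [-0.0016  0.0002] open 0.0447
```

>>> {"api": "arm_command", "payload": {"plan": [[[-0.04,0,-0.03,0,0,0],[-0.08,0,-0.05,0,-0.003,0],[-0.1,0,-0.05,0,-0.003,0],[-0.1,0,-0.05,0,-0.003,0]]]}}

```text
t: 15.2
tool_pos: [0.5011, -0.0157, 0.245]
tool_rot: [-0.328, -3.122, -0.0]
contact_force: [-10.3, -0.6, 11.6]
opening: 0.0449
grip_force: 55.1
```

```bash
python3 -c "
from h import *;st()"
```

```text
grasp [-12.71   7.95] tiltU [-0.0025 -0.0003]
t 15.2 unit xy mm [-12.32   7.99] z 0.245 F unit [-10.   -2.7] 11.6 T [-0.43  1.67] -0.18 yaw -12.01 tilt [-0.0025  0.0003] open 0.0449
```

>>> {"api": "arm_command", "payload": {"plan": [[[0,0,-0.04,0,0,0],[0,0,-0.08,0,0,0],[0,0,-0.12,0,0,0],[0,0,-0.12,0,0,0],[0,0,-0.12,0,0,0]]]}}

```text
t: 15.62
tool_pos: [0.501, -0.0157, 0.245]
tool_rot: [-0.328, -3.123, 0.0]
contact_force: [-6.6, -2.2, 3.8]
opening: 0.0449
grip_force: 54.2
```

```bash
python3 -c "
from h import *;st()"
```

```text
grasp [-12.72   7.93] tiltU [-0.0016 -0.0002]
t 15.6167 unit xy mm [-12.47   7.96] z 0.245 F unit [-6.  -3.5] 3.8 T [-0.37  0.91] -0.14 yaw -12.01 tilt [-0.0016  0.0002] open 0.0449
```

>>> {"api": "arm_command", "payload": {"plan": [[[-0.05,0,-0.03,0,0,0],[-0.1,0,-0.06,0,-0.004,0],[-0.15,0,-0.1,0,-0.008,0],[-0.15,0,-0.1,0,-0.008,0]]]}}

```text
t: 15.95
tool_pos: [0.5011, -0.0158, 0.245]
tool_rot: [-0.328, -3.124, 0.001]
contact_force: [-12.9, 0.5, 6.1]
opening: 0.0446
grip_force: 54.6
```

```bash
python3 -c "
from h import *;st()"
```

```text
grasp [-12.33   7.89] tiltU [-0.0003 -0.0005]
t 15.95 unit xy mm [-12.28   7.96] z 0.245 F unit [-12.8  -2.2] 6.1 T [-0.39  1.93] -0.15 yaw -12.0 tilt [-0.0004 -0.0004] open 0.0446
```

>>> {"api": "arm_command", "payload": {"plan": [[[-0.05,0,-0.05,0,-0.003,0],[-0.1,0,-0.1,0,-0.006,0],[-0.1,0,-0.14,0,-0.006,0],[-0.1,0,-0.14,0,-0.006,0]]]}}

```text
t: 16.28
tool_pos: [0.501, -0.0157, 0.245]
tool_rot: [0.328, 3.123, -0.001]
contact_force: [-15.4, 0.4, 5.5]
opening: 0.0444
grip_force: 54.4
```

```bash
python3 -c "
from h import *;st()"
```

```text
grasp [-12.28   7.91] tiltU [ 0.001  -0.0005]
t 16.2833 unit xy mm [-12.43   7.99] z 0.245 F unit [-15.2  -2.8] 5.5 T [-0.45  2.46] -0.15 yaw -12.0 tilt [ 0.0008 -0.0007] open 0.0444
```

>>> {"api": "arm_command", "payload": {"plan": [[[0.08,0.03,-0.05,0,0,0],[0.12,0.06,-0.05,0,0,0],[0.12,0.1,-0.05,0,0,0],[0.12,0.1,-0.05,0,0,0]]]}}

```text
t: 16.62
tool_pos: [0.5005, -0.0152, 0.245]
tool_rot: [0.328, 3.12, -0.004]
contact_force: [-9.1, -4.2, -1.8]
opening: 0.0449
grip_force: 53.5
```

```bash
python3 -c "
from h import *;st()"
```

```text
grasp [-12.35   8.04] tiltU [ 0.0045 -0.0024]
t 16.6167 unit xy mm [-13.06   8.42] z 0.245 F unit [-8. -6.] -1.8 T [-0.96  1.51] -0.33 yaw -12.02 tilt [ 0.0039 -0.0033] open 0.0449
```

>>> {"api": "arm_command", "payload": {"plan": [[[0,0.05,0,0,0,0],[0,0.1,0,0,0,0],[0,0.1,0,0,0,0],[0,0.1,0,0,0,0]]]}}

```text
t: 16.95
tool_pos: [0.5006, -0.0148, 0.2451]
tool_rot: [0.329, 3.121, -0.008]
contact_force: [-11.1, -9.0, -1.2]
opening: 0.0447
grip_force: 53.6
```

```bash
python3 -c "
from h import *;st()"
```

```text
grasp [-12.33   8.14] tiltU [ 0.0043 -0.0045]
t 16.95 unit xy mm [-13.     8.83] z 0.2451 F unit [ -9.  -11.1] -1.2 T [-1.43  1.56] -0.39 yaw -12.02 tilt [ 0.0033 -0.0053] open 0.0447
```

>>> {"api": "arm_command", "payload": {"plan": [[[-0.04,0,0.04,-0.002,0.003,0],[-0.1,-0.02,0.08,-0.004,0.006,0],[-0.1,-0.02,0.1,-0.005,0.006,0],[-0.1,-0.02,0.1,-0.005,0.006,0]]]}}

```text
t: 17.28
tool_pos: [0.5016, -0.0155, 0.245]
tool_rot: [-0.329, -3.122, 0.001]
contact_force: [-15.9, -8.5, 4.5]
opening: 0.0447
grip_force: 54.3
```

```bash
python3 -c "
from h import *;st()"
```

```text
grasp [-12.27   8.12] tiltU [-0.0025 -0.001 ]
t 17.2833 unit xy mm [-11.88   8.27] z 0.245 F unit [-13.8 -11.6] 4.5 T [-1.97  2.  ] -0.41 yaw -12.01 tilt [-0.0026 -0.0005] open 0.0447
```

>>> {"api": "arm_command", "payload": {"plan": [[[0.02,0,0,0,-0.002,0],[0.02,0,0,0,-0.003,0],[0.02,0,0,0,-0.003,0],[0.02,0,0,0,-0.003,0],[0.02,0,0,0,-0.003,0],[0.02,0,0,0,-0.003,0],[0.02,0,0,0,-0.003,0],[0.02,0,0,0,-0.003,0]]]}}

```text
t: 17.95
tool_pos: [0.5012, -0.0155, 0.245]
tool_rot: [-0.329, -3.124, 0.002]
contact_force: [-15.8, -8.7, 5.6]
opening: 0.0447
grip_force: 54.5
```

```bash
python3 -c "
from h import *;st()
im,d=get_image('side');im2,d2=get_image('top')
a=cv2.resize(im[150:205,205:270],None,fx=7,fy=9,interpolation=2);b=cv2.resize(im2[158:195,185:215],(330,495),interpolation=2);cv2.imwrite('pics/f.png',np.hstack([a,b]))"
```

```text
grasp [-12.26   8.11] tiltU [-0.0002 -0.001 ]
t 17.95 unit xy mm [-12.24   8.27] z 0.245 F unit [-13.6 -11.8] 5.6 T [-1.97  2.25] -0.4 yaw -12.01 tilt [-0.0004 -0.001 ] open 0.0447
```

View pics/f.png

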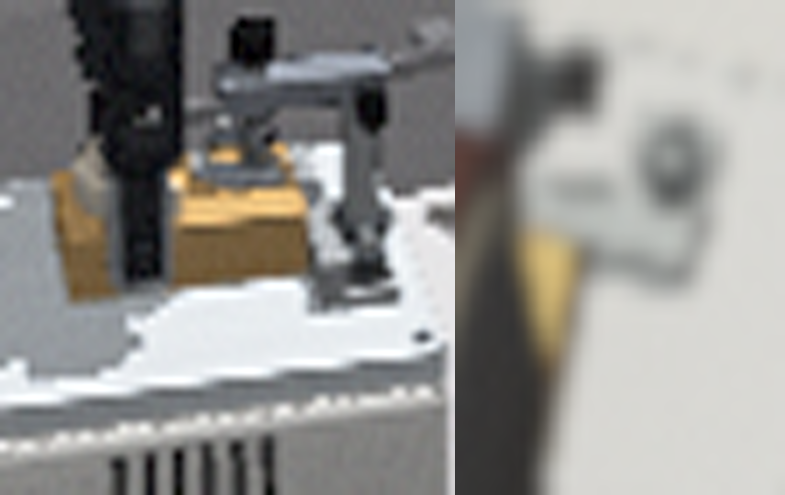

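The plinth now abuts the end fence (side crop, about 305,270) with the foot riding on it. The forces are steady at about 14 N and 12 N into the end and side fences.

```bash
python3 -c "
from station import *;print(finish_job())"
```

```text
the job is handed in; nothing more can be done
None
```

The job is handed in at about 18 s: the cast is under the hold-down foot, toe first, held flat in the corner and pressed against the end fence (about 14 N) and the side fence (about 12 N); I planned the moves clear of the jar, dish and putty but took no final picture of them.

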